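# Clip the little vise to the bench snap hook

## Task

Anchor the small vise to the bench: slide it up to the snap hook and push the bar of its steel loop in against the sprung gate until it drops inside and the gate snaps shut behind it, then test it with a steady pull of about 12 N straight back against the inside of the shut gate. Leave the vise standing on the bench, clipped in and let go. Work by feel, as the hook may be set a little off its recorded place, in or out and sideways: never press or pull the loop against the hook with more than 18 N, do not touch the hook or its gate with the gripper, and leave the other things alone.

Things in the scene. Friction and masses are not known exactly. Their poses are not given: they have to be found in the camera images.
- vise: Loose green model maker's vise, 0.5 to 0.9 kg. Origin: centre of its base's underside; base 100 x 50 x 16 mm, long along x, z up. Behind the fixed jaw (see jaw_top) are a moving jaw at x = -28 to -8 mm, 54 mm high, a rubber model wheel fixed between the jaws (60 mm high), and a screw with cross bar reaching back to x = -74 mm. At its front (+x) it has a closed upright steel loop (see loop_bar).
- loop_bar (a point): Middle of the upright end bar (7 mm round) of the vise's loop: x = 92 mm, y = 0, z = 25 mm in the vise's frame, axes as the vise's. The loop lies in the vise's plane y = 0: two level 7 mm arms, centre lines 11 and 39 mm high, run forward from x = 52 mm and are joined by this bar.
- jaw_top (a point): Centre of the top of the vise's fixed jaw, x = 20 mm, y = 0, z = 60 mm in the vise's frame. The jaw is a block 24 mm long in x and 40 mm wide in y, from 16 to 60 mm high: grip it from above across its 40 mm width.
- hook: Bench hook. Origin on the bench under the mouth, +x into it, z up. A steel U, open to -x, 20 to 30 mm high, is clamped in a block, off by s = -6 to 6 mm in x and l = -9 to 9 in y (fixed, unmeasured). Nose arm inner face y = l+14, its end lip (rounded, x = s-12 to s+4) y = l+10; hinge arm inner face y = l-14, from x = s-1; flat back, inner face x = s+26.
- mouth (a point): Point x = y = 0, z = 25 mm of the hook's frame, same axes; the shut gate's line is at x = s. Push the bar in along +x, best at y = l+3 mm (the lip stops it at l+6.5; farther out it hits the nose tip before any gate motion): the gate slips past it at x of about s+17 (at y = l+6.5), s+20 (l+3) or s+22 (l+0); the back stops it at s+22.5. If y < l the gate cannot shut: slide the bar to +y.
- gate (a joint): The hook's sprung brass gate, a level 6 mm bar hinged at x = s, y = l-14 mm of the hook's frame, reaching 23 mm towards the nose. 0 = shut (cannot open outwards); grows as it is pushed inwards, to 1.3 rad (0.9 to 1.2 as it slips past). Its spring shuts it; opening takes 2 to 9 N at the bar at y = l+3, over 10 N close to the hinge. Once shut behind the bar, that can be drawn back only to x = s+6.5.
- glue: Bystander: small white bottle, red cap, 34 mm wide, 85 mm tall, standing; origin under its centre.
- screwdriver: Bystander: screwdriver lying on the bench; origin under its middle.
- jar: Bystander: small jar, 48 mm wide, 50 mm tall, standing; origin under its centre.
- block_top (a point): Centre of the top of the grey block that carries the hook: x = 59 mm, y = 0, z = 34 mm in the hook's frame. The block is 46 mm long in x (36 to 82) and 52 mm wide, on a 6 mm flange 60 x 90 mm; the dark screw on it is 6 mm high.
Things that resemble listed ones, but are neither listed nor needed, are in the scene too. Several things have the shape of the vise; the one meant has the colours described above.

How it is judged:
By the outcome, as a careful person would: the job done as asked, in the order asked, and still so for the second after the job is handed in, with the robot touching nothing.
It also fails if it takes over 72 s, if anything falls off the work surface, if the arm or the gripper's body presses on something with over 40 N, if the wrist force passes 120 N, or if a joint passes its speed limit or range.

## Robot

A 7-joint arm with a two-finger parallel gripper is mounted at the origin on the work surface. World frame = base frame: x ahead of the robot, y to its left, z up, the work surface at z = 0. Lengths are in m, angles in rad, forces in N, time in s.
With the tool pointing down it reaches from about 0.4 to 0.85 m from the base axis. Payload 4.5 kg.
Tool frame: the origin (TCP) lies at the very end of the fingers, on their centre line; the grasp point (between the pads) lies 19 mm behind it; z points along the fingers, y is the line along which they close (so a half turn about z gives the same grasp; the last joint's range is limited). The gripper opens to 88 mm and grips with 3 to 60 N. Pads are 18 mm wide; open, the fingers measure 123 mm over their backs; the gripper's body (75 mm by 187 mm) begins 45 mm behind the grasp point.
Start: joints at [-1.183, 0.689, -0.195, 1.565, 0.157, 0.902, -0.215], TCP at [0.217, 0.586, 0.239] pointing down, gripper open.
Joint ranges: [-3.01, 3.01], [-0.46, 2.08], [-1.47, 1.51], [0.13, 2.56], [-1, 4.14], [0.04, 2.09], [-2.66, 2.66]. Speed limits (rad/s): [2.57, 2.57, 3.14, 3.14, 3.14, 3.14, 3.14].

## Interface

Orientations are given as a unit quaternion [x, y, z, w].
In Python, from plant import r gives the robot as it stands. The module is installed in compiled form; this text tells all that it offers.
- The arm moves only by the tool step_arm, never from a script. Its argument "increments" is a list of rows, each a list of 2 entries, a list of its own where there are three numbers: the shift along the world's x, y, z in cm, then the turn, a rotation vector about the world's x, y, z in degrees. A call has exactly 10 rows; each row shifts and turns the commanded pose from where the row before left it; what a row does not reach is not made up. A row lasts 1/10 s, in which the tool goes at most 50 mm and 8.59 degrees, less where a joint would pass 70% of its speed; a pose out of reach is approached as far as the arm can. A call is refused whole if a number of a shift passes 5 or a number of a turn 8.59, either way. A call with a gripper value outside its range is refused whole. "fingers" is the opening, from 0 (shut) to 1 (fully open), set as the call begins (left out, the last holds). The fingers move at their own pace and stop on an object; "grip_force" is the grip in N (left out, the last holds). Time passes only in rows, so rows that do not move let the fingers close, or fill a call up. It gives the time, the measured TCP pose, the force, the opening and the grip force at its end, in the units of the state.
- r.get_state(): the state, without advancing time (a new reading comes with each control period).
- r.snapshot(name): name is "side" or "top"; returns (picture, depth): 480x640x3 uint8, red, green, blue; 480x640 float32, m along the optical axis (not along the pixel's ray), 0 where there is no reading.
- r.calibration(name): a dict with "fov_y" (degrees; the focal length in pixels is half the picture's height over the tangent of half this angle, whatever the lens; pixels are square), "cx", "cy" (the principal point, pixels), "R" (3x3) and "t" (3): a world point X has camera coordinates R X + t. Camera axes: x right, y down, z forward; pixel columns grow to the right and rows downward; lengths in m; the calibration is good to about 2 mm. A picture is of the moment at which its call begins. calibration takes no time and is no camera call.
- r.finish_job(): hands the job in; it is judged then, once.
The state is a dict: "clock": time; "q": joint angles; "qd": joint speeds; "joint_torque": joint torques, N m; "tool_pos": TCP position; "eef_rot": TCP orientation; "contact_force": force on the tool from outside, world axes, zero at the start; "moment": the same for the moment, N m; "opening": opening from 0.0 (shut) to 1.0 (fully open); "finger_force": force on a finger pad.
Only numpy, scipy, OpenCV 4.12 (cv2) and the standard library are available. Lean on these libraries where they do the work, as an engineer would, in place of code of your own. Each camera call takes 0.05 s, during which the arm holds its last target. There are 200 camera calls.

## Working session

There is one attempt and no reset: what is moved stays moved. The work goes in short steps, Python scripts to look and compute and a tool call to move; the robot and the scene stay as the last step left them, time stands still between calls to the robot, and variables do not carry over. Pictures are saved under pics/ and viewed, at most 10 in all, crops included, and the job is handed in when it is done.

Besides the shell and the picture viewer there is one more tool, called after ">>>" as name([rows], argument=value, ...), one row to a line, values as JSON. step_arm: Moves the arm, as the interface text tells. Its arguments: {"type":"object","properties":{"increments":{"type":"array","items":{"type":"array"}},"fingers":{"type":"number"},"grip_force":{"type":"number"}},"required":["increments"]}

```bash
mkdir -p pics; cat > h.py <<'E'
import numpy as np, cv2
from plant import r
def cal(n):
    c=r.calibration(n); f=240/np.tan(np.radians(c["fov_y"])/2)
    return f,c["cx"],c["cy"],np.array(c["R"]),np.array(c["t"])
def snap(n,name):
    p,d=r.snapshot(n); cv2.imwrite(f"pics/{name}.png",p[:,:,::-1]); np.savez(f"{name}.npz",p=p,d=d); return p,d
def ray(n,u,v,z):  # intersect pixel ray with plane z
    f,cx,cy,R,t=cal(n); o=-R.T@t; k=R.T@np.array([(u-cx)/f,(v-cy)/f,1]); return o+k*(z-o[2])/k[2]
def dep(n,d,u,v):
    f,cx,cy,R,t=cal(n); z=np.median([x for x in d[v-1:v+2,u-1:u+2].ravel() if x>0] or [0]); return R.T@(np.array([(u-cx)/f*z,(v-cy)/f*z,z])-t)
def proj(n,X):
    f,cx,cy,R,t=cal(n); c=R@np.array(X)+t; return c[:2]/c[2]*f+[cx,cy]
E
python3 - <<'E'
from h import *
snap("top","t0"); snap("side","s0")
for n in("top","side"):
    f,cx,cy,R,t=cal(n); print(n,f,cx,cy,-R.T@t,R.round(2).tolist())
s=r.get_state(); print(s)
E
```

```text
top 537.4219129223479 325.8528983123908 235.22399646984323 [0.31686442 0.01991395 1.19250892] [[0.02, -1.0, 0.03], [-0.98, -0.03, -0.17], [0.17, -0.02, -0.98]]
side 485.3734178571667 319.80676768486643 236.36745298066728 [ 0.47812434 -0.82645155  0.77018888] [[1.0, -0.03, 0.01], [-0.02, -0.65, -0.76], [0.03, 0.76, -0.65]]
{'clock': 0.1, 'q': array([-1.1832091 ,  0.68989707, -0.19449813,  1.56620165,  0.15730318,
        0.90251986, -0.2150793 ]), 'qd': array([-1.62013145e-06, -2.38522856e-03, -5.77293130e-04, -3.67721685e-03,
       -2.05772608e-03, -2.01696942e-03,  1.42232217e-03]), 'joint_torque': array([-2.04041891e-03, -5.28499854e+01, -1.27147213e+00, -1.53837991e+01,
       -5.26512181e-02,  1.97176872e-03,  4.65643404e-05]), 'tool_pos': array([0.21639442, 0.58575192, 0.23800181]), 'eef_rot': array([ 1.75934400e-01,  9.84401553e-01, -8.14725049e-04, -7.58551741e-05]), 'contact_force': array([-0.08942379, -0.85208758, -0.51919057]), 'moment': array([-0.03268764, -0.01244537,  0.04191613]), 'finger_force': 0.0, 'opening': 1.0015957221002767}
```

View pics/t0.png

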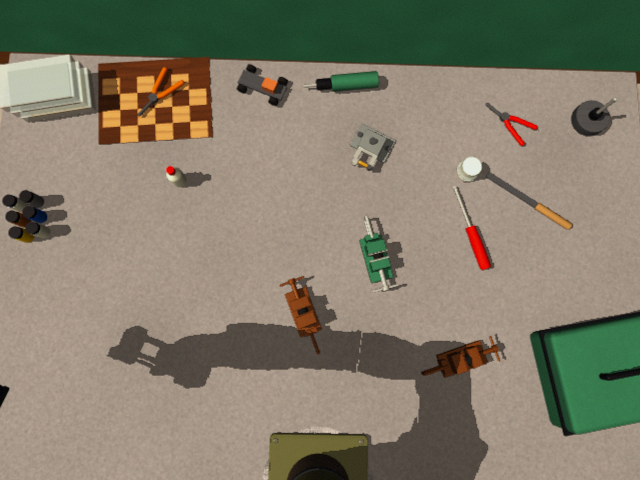

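View pics/s0.png

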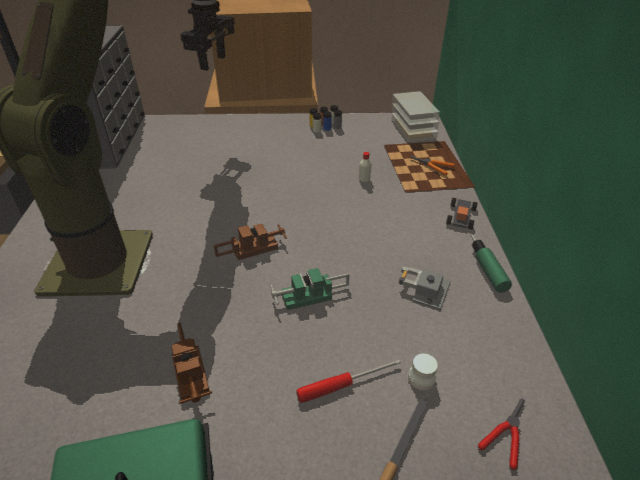

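The top view shows three vise shapes: green at (377,258), and orange-brown ones at (303,308) and (462,358). Only the green one matches the description. The hook block is at (371,145), with the brass gate near (365,158). I'll confirm this in an enlarged crop.

```bash
python3 - <<'E'
from h import *
a=cv2.imread("pics/t0.png")[115:300,325:425]; b=cv2.imread("pics/s0.png")[250:320,260:460]
a=cv2.resize(a,None,fx=3.2,fy=3.2,interpolation=cv2.INTER_CUBIC); 
b=cv2.resize(b,None,fx=2.3,fy=2.3,interpolation=cv2.INTER_CUBIC)
o=np.zeros((592,800,3),np.uint8); o[:592,:320]=a[:592]; o[:b.shape[0],330:330+b.shape[1]]=b
cv2.imwrite("pics/c0.png",o)
E
```

```text
(no output)
```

View pics/c0.png

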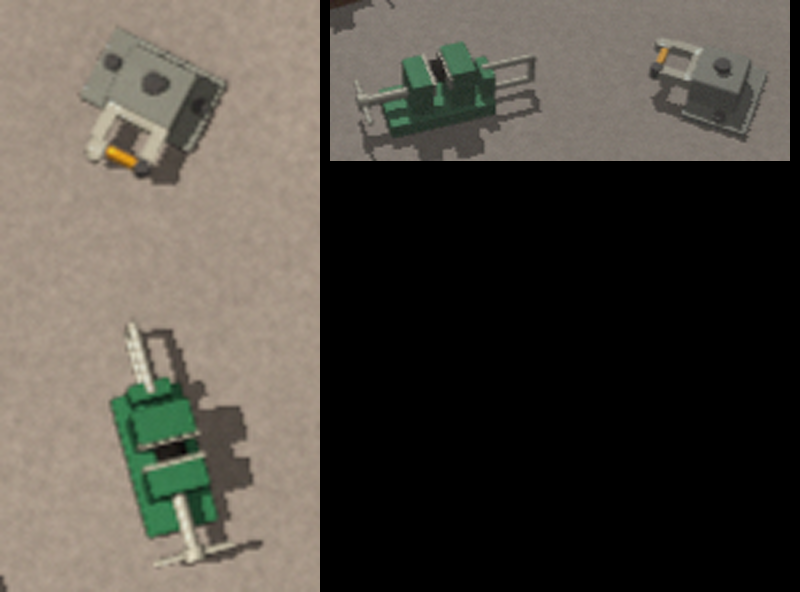

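The crop confirms the green vise, with its loop pointing at the hook (loop end near full-picture px (366,217)). The grey block carries the U. Its nose arm is on the left (354,163), its hinge is at (369,167), and the brass gate lies between them. Next I'll measure both from depth.

```bash
cat >> h.py <<'E'
def cloud(n,d,u0,u1,v0,v1):
    f,cx,cy,R,t=cal(n); v,u=np.mgrid[v0:v1,u0:u1]; z=d[v0:v1,u0:u1]
    P=np.stack([(u-cx)/f*z,(v-cy)/f*z,z],-1)-t; return (P@R).reshape(-1,3)[z.ravel()>0]
E
python3 - <<'E'
from h import *
d=np.load("t0.npz")["d"]
C=cloud("top",d,320,420,110,300)
bench=C[C[:,2]<.004]; print("bench z",np.median(bench[:,2]))
def rect(P,s): 
    (c,wh,a)=cv2.minAreaRect((P[:,:2]*1000).astype(np.float32)); print(s,len(P),np.round(c,1),np.round(wh,1),round(a,1))
H=C[(C[:,0]>.43)]
V=C[(C[:,0]<.43)]
print("hist hook z",np.histogram(H[:,2]*1000,bins=range(-4,50,2)))
print("hist vise z",np.histogram(V[:,2]*1000,bins=range(-4,74,3)))
rect(H[(H[:,2]>.031)&(H[:,2]<.037)],"blocktop")
rect(V[(V[:,2]>.052)&(V[:,2]<.066)],"jaws+wheel"); rect(V[(V[:,2]>.012)],"vise>12")
print("blk screw",ray("top",325+155/3.2,115+83/3.2,.040))
print("nose tip",ray("top",325+93/3.2,115+155/3.2,.030),"hinge",ray("top",325+142/3.2,115+168/3.2,.032))
print("loop bar top",ray("top",325+133/3.2,115+325/3.2,.0425),"tail",ray("top",325+193/3.2,115+552/3.2,.04))
for k,(u,v) in dict(fixbackL=(137,445),fixbackR=(199,432),movL=(143,470),movR=(206,455)).items(): print(k,ray("top",325+u/3.2,115+v/3.2,.058))
E
```

```text
bench z 5.104331213417514e-05
hist hook z (array([2060, 4259, 4603, 2494,  790,  232,   73,   59,   83,  116,  102,
         71,   22,    6,   29,   48,   77,  157,  211,  151,   84,   52,
         66,   45,   25,    6]), array([-4, -2,  0,  2,  4,  6,  8, 10, 12, 14, 16, 18, 20, 22, 24, 26, 28,
       30, 32, 34, 36, 38, 40, 42, 44, 46, 48]))
hist vise z (array([492, 887, 373,  38,   0,   5,  14,  10,   2,   0,   5,  27,  43,
        26,  10,   2,   0,   0,   0,   0,   0,   0,   0,   0,   0]), array([-4, -1,  2,  5,  8, 11, 14, 17, 20, 23, 26, 29, 32, 35, 38, 41, 44,
       47, 50, 53, 56, 59, 62, 65, 68, 71]))
blocktop 504 [599.8 -98.2] [ 74.  338.2] 89.7
jaws+wheel 0 [0. 0.] [0. 0.] 0.0
vise>12 142 [ 416.7 -134.3] [27.7 56.3] 1.9
blk screw [ 0.73899493 -0.10884457  0.04      ]
nose tip [ 0.68817818 -0.06650219  0.03      ] hinge [ 0.67905767 -0.10094063  0.032     ]
loop bar top [ 0.56392849 -0.094455    0.0425    ] tail [ 0.4098621  -0.13629411  0.04      ]
fixbackL [ 0.47884286 -0.09623795  0.058     ]
fixbackR [ 0.48865019 -0.13773116  0.058     ]
movL [ 0.46214465 -0.10036731  0.058     ]
movR [ 0.47325193 -0.14243667  0.058     ]
```

```bash
python3 - <<'E'
from h import *
d=np.load("t0.npz")["d"]
C=cloud("top",d,320,420,110,300)
def rect(P,s): 
    (c,wh,a)=cv2.minAreaRect((P[:,:2]*1000).astype(np.float32)); print(s,len(P),np.round(c,1),np.round(wh,1),round(a,1))
H=C[(C[:,0]>.65)&(C[:,0]<.79)&(C[:,1]>-.16)&(C[:,1]<-.04)]
V=C[(C[:,0]<.6)]
print(np.histogram(H[:,2]*1000,bins=range(-4,50,3))[0]); print(np.histogram(V[:,2]*1000,bins=range(-4,74,3))[0])
def dom(P,lo,hi,c,s):
    m=(P[:,2]>lo)&(P[:,2]<hi)&(np.hypot(*(P[:,:2]-c).T)<.045); rect(P[m],s)
dom(H,.028,.041,[.739,-.109],"blocktop+U")
a=np.radians(-25)
# fit frames
from scipy.optimize import minimize
def inblk(p,P,x0,x1,y0,y1):
    c,s=np.cos(p[2]),np.sin(p[2]); q=(P[:,:2]-p[:2])@np.array([[c,-s],[s,c]])
    return (np.clip((q[:,0]-x0)*400,-6,6),np.clip((x1-q[:,0])*400,-6,6),np.clip((q[:,1]-y0)*400,-6,6),np.clip((y1-q[:,1])*400,-6,6))
sig=lambda t:1/(1+np.exp(-2*t))
def fit(P,lo,hi,box,p0,s):
    m=(P[:,2]>lo)&(P[:,2]<hi)
    def cost(p):
        g=inblk(p,P,*box); w=sig(g[0])*sig(g[1])*sig(g[2])*sig(g[3]); return -(w*np.where(m,1,-1)).sum()
    best=min((minimize(cost,np.array(p0)+[dx,dy,da],method="Nelder-Mead",options=dict(initial_simplex=None,xatol=1e-5)) for dx in(-.005,.005) for dy in(-.005,.005) for da in(-.1,.1)),key=lambda o:o.fun)
    print(s,best.x.round(4),np.degrees(best.x[2]).round(1),best.fun)
    return best.x
p0=[.739-.059*np.cos(a),-.109-.059*np.sin(a),a]
fit(H,.024,.045,(.036,.082,-.026,.026),p0,"hook block")
a=np.radians(15); p0=[.564-.092*np.cos(a),-.0945-.092*np.sin(a),a]; print(p0)
fit(V,.008,.08,(-.05,.05,-.025,.025),p0,"vise base")
fit(V,.045,.08,(-.028,.032,-.02,.02),p0,"jaws")
E
```

```text
[526 870 444 242  82  29   2   5   9  19  70 192 250 126  32  16   1]
[2140 3909 1636  176   20   87  185  121   18   13   12   40   77   62
   72   55   25   18   58  121  117  134   41    4    0]
blocktop+U 515 [ 732.8 -102. ] [52.1 64.4] 62.4
hook block [ 0.6864 -0.0782 -0.4727] -27.1 -405.5749783821985
[np.float64(0.47513482398140566), np.float64(-0.1183113521494319), np.float64(0.2617993877991494)]
vise base [ 0.4774 -0.1182  0.2786] 16.0 -978.9266653056708
jaws [ 0.4779 -0.1194  0.287 ] 16.4 -375.35990451031756
```

```bash
python3 - <<'E'
from h import *
from scipy.optimize import least_squares
obs={}
for n,k,(u0,u1,v0,v1) in(("top","t0",(345,380,140,180)),("side","s0",(395,420,262,290))):
    p=np.load(k+".npz")["p"][v0:v1,u0:u1].astype(int)
    m=(p[...,0]-p[...,2]>70)&(p[...,0]>120); v,u=np.nonzero(m); w=(p[...,0]-p[...,2])[m]
    c=np.average(np.c_[u+u0,v+v0],axis=0,weights=w); obs[n]=c
    q=np.c_[u,v]-[c[0]-u0,c[1]-v0]; ax=np.linalg.svd(q,full_matrices=False)[2][0]; e=q@ax
    print(n,m.sum(),c,ax.round(2),[ (c+ax*t).round(1).tolist() for t in(e.min(),e.max())])
    E=[ray(n,*(c+ax*t),.026) for t in(e.min()-.5,e.max()+.5)]; print("ends",np.round(E,4).tolist(),np.linalg.norm(E[0]-E[1]))
s=least_squares(lambda X:np.r_[proj("top",X)-obs["top"],proj("side",X)-obs["side"]],[.68,-.08,.025]); print("gate c",s.x,s.fun)
P=np.array([.6864,-.0782]);a=np.radians(-27.3);Rm=np.array([[np.cos(a),-np.sin(a)],[np.sin(a),np.cos(a)]])
print("in hook frame mm",(Rm.T@(s.x[:2]-P))*1000, [((Rm.T@(ray(n,*obs[n],.026)[:2]-P))*1000).round(1).tolist() for n in obs])
# enlarged crops
a_=cv2.resize(cv2.imread("pics/t0.png")[120:182,340:402],(600,600),interpolation=cv2.INTER_CUBIC)
b=cv2.resize(cv2.imread("pics/s0.png")[258:308,395:455],None,fx=3.3,fy=3.3,interpolation=cv2.INTER_CUBIC)
o=np.zeros((600,800,3),np.uint8);o[:,:600]=a_;o[:b.shape[0],600:600+b.shape[1]]=b;cv2.imwrite("pics/c1.png",o)
E
```

```text
top 37 [362.3842907  163.43127179] [0.89 0.46] [[357.9, 161.1], [366.7, 165.6]]
ends [[0.6956, -0.0745, 0.026], [0.6846, -0.0964, 0.026]] 0.024550591644941517
side 19 [404.06202723 273.55975794] [-0.47  0.88] [[405.6, 270.8], [402.6, 276.3]]
ends [[0.6963, -0.0711, 0.026], [0.6855, -0.0907, 0.026]] 0.022320216244961794
gate c [ 0.68920863 -0.08527473  0.03008568] [-0.00053569 -0.20880542 -0.1927103   0.05347013]
in hook frame mm [ 5.74061741 -4.99855625] [[6.6, -5.0], [5.2, -0.5]]
```

View pics/c1.png

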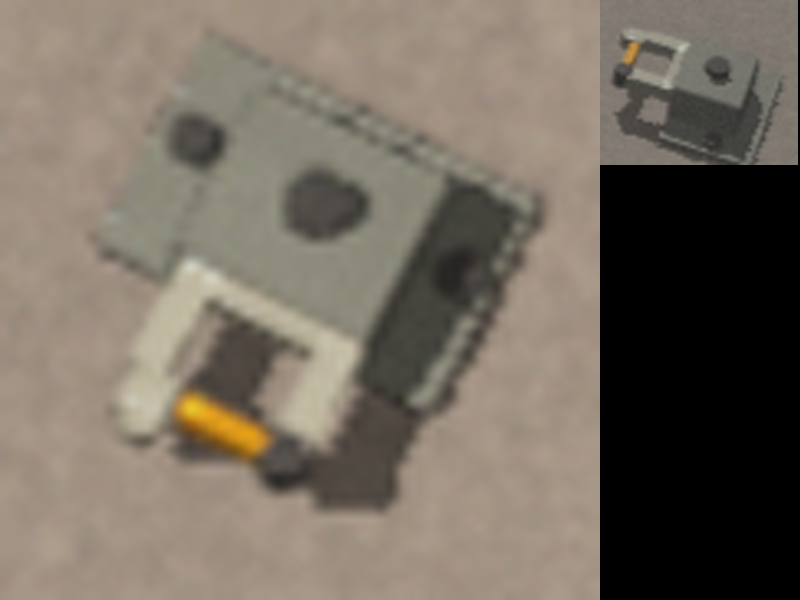

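```bash
python3 - <<'E'
from h import *
P=np.array([.6864,-.0782]);a=np.radians(-27.3);Rm=np.array([[np.cos(a),-np.sin(a)],[np.sin(a),np.cos(a)]])
k=62/600
for n,(u,v,z) in dict(hinge=(285,460,.032),nosein1=(190,375,.03),nosein2=(213,315,.03),hingein1=(285,408,.03),hingein2=(308,355,.03),back=(262,328,.03),brassL=(182,405,.027),brassR=(268,445,.027),screw=(325,203,.040),noseouter=(140,335,.03),hingeouter=(355,370,.03),tip=(135,435,.03)).items():
    X=ray("top",340+(u+.5)*k-.5,120+(v+.5)*k-.5,z); print(n,X[:2].round(4),(Rm.T@(X[:2]-P)*1000).round(1))
E
```

```text
hinge [ 0.68   -0.1001] [  4.4 -22.4]
nosein1 [ 0.7006 -0.0779] [12.5  6.7]
nosein2 [ 0.7154 -0.0832] [28.   8.9]
hingein1 [ 0.6932 -0.1002] [ 16.2 -16.4]
hingein2 [ 0.7063 -0.1055] [ 30.2 -15.1]
back [ 0.7125 -0.0947] [30.8 -2.7]
brassL [ 0.6942 -0.0764] [6.1 5.2]
brassR [ 0.6851 -0.0966] [  7.3 -17. ]
screw [ 0.7399 -0.1082] [61.3 -2.1]
noseouter [ 0.71   -0.0661] [15.4 21.5]
hingeouter [ 0.7029 -0.1165] [ 32.3 -26.5]
tip [ 0.6856 -0.0653] [-6.6 11.1]
```

>>> step_arm([
  [[2.6,-5,0],[0,0,0]],
  [[2.6,-5,0],[0,0,0]],
  [[2.6,-5,0],[0,0,0]],
  [[2.6,-5,0],[0,0,0]],
  [[2.6,-5,0],[0,0,0]],
  [[2.6,-5,0],[0,0,0]],
  [[2.6,-5,0],[0,0,0]],
  [[2.6,-5,0],[0,0,0]],
  [[2.6,-5,0],[0,0,0]],
  [[2.6,-5,0],[0,0,0]],
], fingers=1)

```text
clock: 1.1
tool_pos: [0.4477, 0.1407, 0.2387]
eef_rot: [0.176, 0.984, -0.0, -0.0]
contact_force: [0.9, -0.0, -0.6]
opening: 0.999
finger_force: 0.0
```

>>> step_arm([
  [[0.49,-2.54,-1.2],[0,0,3.65]],
  [[0.49,-2.54,-1.2],[0,0,3.65]],
  [[0.49,-2.54,-1.2],[0,0,3.65]],
  [[0.49,-2.54,-1.2],[0,0,3.65]],
  [[0.49,-2.54,-1.2],[0,0,3.65]],
  [[0.49,-2.54,-1.2],[0,0,3.65]],
  [[0.49,-2.54,-1.2],[0,0,3.65]],
  [[0.49,-2.54,-1.2],[0,0,3.65]],
  [[0.49,-2.54,-1.2],[0,0,3.65]],
  [[0.49,-2.54,-1.2],[0,0,3.65]],
])

```text
clock: 2.1
tool_pos: [0.4962, -0.1124, 0.118]
eef_rot: [-0.142, 0.99, 0.0, -0.0]
contact_force: [-0.2, -1.0, 0.4]
opening: 1.002
finger_force: 0.0
```

```bash
python3 - <<'E'
from h import *
s=r.get_state(); print(s["tool_pos"],s["eef_rot"],s["q"].round(2),s["contact_force"],s["moment"])
snap("side","s1")
a=cv2.imread("pics/s1.png")[130:330,200:470]; cv2.imwrite("pics/c2.png",cv2.resize(a,None,fx=2.9,fy=2.9,interpolation=cv2.INTER_CUBIC))
E
```

```text
[ 0.49615209 -0.11235834  0.11799564] [-1.42433310e-01  9.89804362e-01  1.39526803e-04 -2.38346696e-04] [ 0.36  0.76 -0.37  2.01  0.58  0.48  1.42] [-0.15428502 -0.97082547  0.38903796] [-0.01636565  0.0082962   0.07140937]
```

View pics/c2.png

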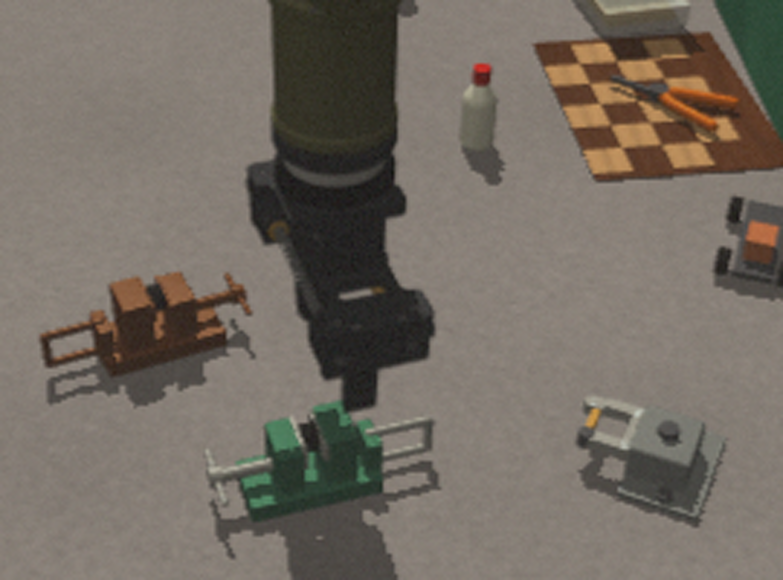

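Side view: the open gripper is above the green vise's fixed jaw. The jaw top is at crop px (338,410) and the near finger at (360,385). The loop bar is at (430,430) and the hook gate at (592,418). I'll check the jaw position from this camera before going down.

```bash
python3 - <<'E'
from h import *
for n,(u,v,z) in dict(jaw=(337,410,.06),bar=(430,419,.042),gate=(592,417,.027)).items(): print(n,ray("side",200+u/2.9-.3,130+v/2.9-.3,z))
s=.4775; a=np.radians(16.2); V=np.array([.4776,-.119])
for p in ((20,0,60),(92,0,40)): print(V+np.array([[np.cos(a),-np.sin(a)],[np.sin(a),np.cos(a)]])@np.array(p[:2])/1000)
E
```

```text
jaw [ 0.49836631 -0.10328908  0.06      ]
bar [ 0.56669145 -0.09599973  0.042     ]
gate [ 0.69008103 -0.08181479  0.027     ]
[ 0.49680587 -0.11342018]
[ 0.56594702 -0.09333282]
```

>>> step_arm([
  [[0,-0.1,-1],[0,0,0]],
  [[0,0,-1],[0,0,0]],
  [[0,0,-1],[0,0,0]],
  [[0,0,-1],[0,0,0]],
  [[0,0,-0.7],[0,0,0]],
  [[0,0,0],[0,0,0]],
  [[0,0,0],[0,0,0]],
  [[0,0,0],[0,0,0]],
  [[0,0,0],[0,0,0]],
  [[0,0,0],[0,0,0]],
])

```text
clock: 3.15
tool_pos: [0.4964, -0.1124, 0.0721]
eef_rot: [-0.141, 0.99, -0.0, 0.0]
contact_force: [-0.2, -0.2, -0.2]
opening: 1.001
finger_force: 0.0
```

>>> step_arm([
  [[0,0,-0.6],[0,0,0]],
  [[0,0,-0.6],[0,0,0]],
  [[0,0,-0.6],[0,0,0]],
  [[0,0,-0.6],[0,0,0]],
  [[0,0,-0.6],[0,0,0]],
  [[0,0,-0.6],[0,0,0]],
  [[0,0,-0.6],[0,0,0]],
  [[0,0,-0.6],[0,0,0]],
  [[0,0,0],[0,0,0]],
  [[0,0,0],[0,0,0]],
])

```text
clock: 4.15
tool_pos: [0.4961, -0.1123, 0.0236]
eef_rot: [-0.141, 0.99, 0.0, -0.0]
contact_force: [0.6, 0.0, -0.8]
opening: 1.005
finger_force: 0.0
```

>>> step_arm([
  [[0,0,0],[0,0,0]],
  [[0,0,0],[0,0,0]],
  [[0,0,0],[0,0,0]],
  [[0,0,0],[0,0,0]],
  [[0,0,0],[0,0,0]],
  [[0,0,0],[0,0,0]],
  [[0,0,0],[0,0,0]],
  [[0,0,0],[0,0,0]],
  [[0,0,0],[0,0,0]],
  [[0,0,0],[0,0,0]],
], fingers=0, grip_force=40)

```text
clock: 5.15
tool_pos: [0.4964, -0.1127, 0.0238]
eef_rot: [-0.141, 0.99, -0.0, 0.0]
contact_force: [1.4, -1.4, 0.2]
opening: 0.451
finger_force: 40.0
```

>>> step_arm([
  [[0,0,0.2],[0,0,0]],
  [[1,0.8,0],[0,0,-4.35]],
  [[1.1,0.9,0],[0,0,-4.85]],
  [[1.2,1,0],[0,0,-4.85]],
  [[1.2,1,0],[0,0,-4.85]],
  [[1.2,1,0],[0,0,-4.85]],
  [[1.2,1,0],[0,0,-4.85]],
  [[1.1,0.9,0],[0,0,-4.85]],
  [[1,0.8,0],[0,0,-4.85]],
  [[0.9,0.7,0],[0,0,-4.85]],
])

```text
clock: 6.15
tool_pos: [0.594, -0.0299, 0.0245]
eef_rot: [0.234, 0.972, 0.0, -0.002]
contact_force: [-0.7, -0.3, -7.8]
opening: 0.453
finger_force: 40.0
```

```bash
python3 - <<'E'
from h import *
s=r.get_state(); n=s["eef_rot"]; print(s["tool_pos"],n,"vise yaw",2*np.degrees(np.arctan2(n[1],n[0]))-180,s["contact_force"])
snap("side","s2"); snap("top","t2")
b=cv2.resize(cv2.imread("pics/s2.png")[215:315,330:460],None,fx=4.2,fy=4.2,interpolation=cv2.INTER_CUBIC)
a=cv2.resize(cv2.imread("pics/t2.png")[130:205,340:390],None,fx=5,fy=5,interpolation=cv2.INTER_CUBIC)
o=np.zeros((420,800,3),np.uint8);o[:,:546]=b;o[:375,548:798]=a;cv2.imwrite("pics/c3.png",o)
E
```

```text
[ 0.59395204 -0.02993297  0.02453607] [ 2.33916945e-01  9.72254959e-01  2.28726368e-04 -1.76205173e-03] vise yaw -27.055621555615176 [-0.66829102 -0.26342536 -7.81903618]
```

View pics/c3.png

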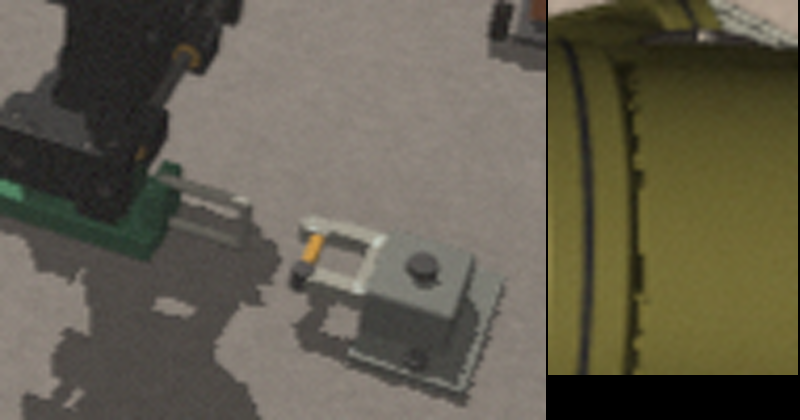

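The side crop shows the loop ahead of the hook. Its upright bar runs from (248,203) to (247,243), the brass gate is at (314,248), the nose lip at (307,228) and the hinge at (300,275). The arm hides the top view. I'll work out the relative position from this one picture.

```bash
python3 - <<'E'
from h import *
a=np.radians(-27.2);R2=np.array([[np.cos(a),-np.sin(a)],[np.sin(a),np.cos(a)]])
px=lambda u,v:(330+(u+.5)/4.2-.5,215+(v+.5)/4.2-.5)
T=np.array([.594,-.0299])
g=None
for n,(u,v,z) in dict(bartop=(247,201,.042),barmid=(247,222,.0255),barbot=(247,243,.009),gate=(314,248,.027),gtip=(318,237,.027),hinge=(300,276,.030),nosetip=(303,226,.03),noseInBack=(372,243,.030),hingeInBack=(361,277,.030),hingeInF=(318,270,.03)).items():
    X=ray("side",*px(u,v),z)[:2]; print(n,X.round(4),"rel TCP in vise axes mm",(R2.T@(X-T)*1000).round(1))
E
```

```text
bartop [ 0.6577 -0.0621] rel TCP in vise axes mm [71.4  0.5]
barmid [ 0.6596 -0.0608] rel TCP in vise axes mm [72.4  2.5]
barbot [ 0.6613 -0.0597] rel TCP in vise axes mm [73.5  4.2]
gate [ 0.6912 -0.0824] rel TCP in vise axes mm [110.4  -2.3]
gtip [ 0.6946 -0.0744] rel TCP in vise axes mm [109.8   6.4]
hinge [ 0.6799 -0.1052] rel TCP in vise axes mm [110.8 -27.8]
nosetip [ 0.6873 -0.0691] rel TCP in vise axes mm [100.8   7.8]
noseInBack [ 0.7209 -0.0825] rel TCP in vise axes mm [136.9  11.3]
hingeInBack [ 0.7108 -0.1067] rel TCP in vise axes mm [139.  -14.9]
hingeInF [ 0.6897 -0.1012] rel TCP in vise axes mm [117.8 -19.7]
```

>>> step_arm([
  [[0.2,-0.15,0],[0,0,0]],
  [[0.2,-0.15,0],[0,0,0]],
  [[0.2,-0.15,0],[0,0,0]],
  [[0.2,-0.15,0],[0,0,0]],
  [[0.2,-0.15,0],[0,0,0]],
  [[0.2,-0.15,0],[0,0,0]],
  [[0.2,-0.14,0],[0,0,0]],
  [[0.24,-0.14,0],[0,0,0]],
  [[0,0,0],[0,0,0]],
  [[0,0,0],[0,0,0]],
])

```text
clock: 7.25
tool_pos: [0.6116, -0.0431, 0.0257]
eef_rot: [0.233, 0.973, 0.0, -0.0]
contact_force: [-0.4, 0.9, -7.6]
opening: 0.444
finger_force: 40.0
```

```bash
cat > st.py <<'E'
from h import *
a=np.radians(-27.2);R2=np.array([[np.cos(a),-np.sin(a)],[np.sin(a),np.cos(a)]])
s=r.get_state(); f=s["contact_force"]; n=s["eef_rot"]
print("t",round(s["clock"],2),"rel(0=TCP .594,-.0299) mm",(R2.T@(s["tool_pos"][:2]-[.594,-.0299])*1000).round(2),"z",s["tool_pos"][2].round(4),"F along e,n,z",(R2.T@f[:2]).round(2),f[2].round(2),"yaw",round(2*np.degrees(np.arctan2(n[1],n[0]))-180,2),"M",s["moment"].round(2))
E
python3 st.py
```

```text
t 7.25 rel(0=TCP .594,-.0299) mm [21.66 -3.67] z 0.0257 F along e,n,z [-0.77  0.63] -7.56 yaw -26.92 M [-0.08 -0.09 -0.06]
```

>>> step_arm([
  [[0.089,-0.046,0],[0,0,0]],
  [[0.089,-0.046,0],[0,0,0]],
  [[0.089,-0.046,0],[0,0,0]],
  [[0.089,-0.046,0],[0,0,0]],
  [[0.089,-0.046,0],[0,0,0]],
  [[0,0,0],[0,0,0]],
  [[0,0,0],[0,0,0]],
  [[0,0,0],[0,0,0]],
  [[0,0,0],[0,0,0]],
  [[0,0,0],[0,0,0]],
])

```text
clock: 8.25
tool_pos: [0.616, -0.0454, 0.0258]
eef_rot: [0.233, 0.973, 0.0, -0.0]
contact_force: [0.3, 1.0, -8.3]
opening: 0.452
finger_force: 40.0
```

```bash
python3 st.py
```

```text
t 8.25 rel(0=TCP .594,-.0299) mm [26.65 -3.68] z 0.0258 F along e,n,z [-0.21  1.  ] -8.34 yaw -26.92 M [-0.07 -0.07 -0.06]
```

>>> step_arm([
  [[0.089,-0.046,0],[0,0,0]],
  [[0.089,-0.046,0],[0,0,0]],
  [[0.089,-0.046,0],[0,0,0]],
  [[0,0,0],[0,0,0]],
  [[0,0,0],[0,0,0]],
  [[0.046,0.089,0],[0,0,0]],
  [[0.046,0.089,0],[0,0,0]],
  [[0.046,0.089,0],[0,0,0]],
  [[0,0,0],[0,0,0]],
  [[0,0,0],[0,0,0]],
])

```text
clock: 9.25
tool_pos: [0.6201, -0.044, 0.0257]
eef_rot: [0.233, 0.973, 0.0, -0.0]
contact_force: [-0.6, -0.5, -7.3]
opening: 0.454
finger_force: 40.0
```

```bash
python3 st.py
```

```text
t 9.25 rel(0=TCP .594,-.0299) mm [29.65 -0.62] z 0.0257 F along e,n,z [-0.31 -0.76] -7.27 yaw -26.91 M [-0.1  -0.08  0.01]
```

>>> step_arm([
  [[0.046,0.089,0],[0,0,0]],
  [[0,0,0],[0,0,0]],
  [[0,0,0],[0,0,0]],
  [[0,0,0],[0,0,0]],
  [[0.046,0.089,0],[0,0,0]],
  [[0,0,0],[0,0,0]],
  [[0,0,0],[0,0,0]],
  [[0,0,0],[0,0,0]],
  [[0,0,0],[0,0,0]],
  [[0,0,0],[0,0,0]],
])

```text
clock: 10.25
tool_pos: [0.621, -0.0423, 0.0257]
eef_rot: [0.233, 0.973, 0.0, -0.0]
contact_force: [0.4, 0.2, -7.7]
opening: 0.451
finger_force: 40.0
```

```bash
python3 st.py
```

```text
t 10.25 rel(0=TCP .594,-.0299) mm [29.69  1.27] z 0.0257 F along e,n,z [0.27 0.35] -7.72 yaw -26.92 M [-0.1  -0.13 -0.01]
```

>>> step_arm([
  [[0.046,0.089,0],[0,0,0]],
  [[0,0,0],[0,0,0]],
  [[0,0,0],[0,0,0]],
  [[0,0,0],[0,0,0]],
  [[0.046,0.089,0],[0,0,0]],
  [[0,0,0],[0,0,0]],
  [[0,0,0],[0,0,0]],
  [[0,0,0],[0,0,0]],
  [[0,0,0],[0,0,0]],
  [[0,0,0],[0,0,0]],
])

```text
clock: 11.25
tool_pos: [0.6218, -0.0408, 0.0257]
eef_rot: [0.233, 0.972, -0.0, -0.0]
contact_force: [0.1, -1.2, -7.8]
opening: 0.449
finger_force: 40.0
```

```bash
python3 st.py
```

```text
t 11.25 rel(0=TCP .594,-.0299) mm [29.71  2.96] z 0.0257 F along e,n,z [ 0.63 -0.97] -7.85 yaw -26.94 M [-0.37  0.02 -0.1 ]
```

>>> step_arm([
  [[0.046,0.089,0],[0,0,0]],
  [[0,0,0],[0,0,0]],
  [[0,0,0],[0,0,0]],
  [[0,0,0],[0,0,0]],
  [[0,0,0],[0,0,0]],
  [[0,0,0],[0,0,0]],
  [[0,0,0],[0,0,0]],
  [[0,0,0],[0,0,0]],
  [[0,0,0],[0,0,0]],
  [[0,0,0],[0,0,0]],
])

```text
clock: 12.25
tool_pos: [0.622, -0.0404, 0.0256]
eef_rot: [0.233, 0.972, -0.001, -0.0]
contact_force: [-2.2, -4.8, -8.1]
opening: 0.452
finger_force: 40.0
```

```bash
python3 st.py
```

```text
t 12.25 rel(0=TCP .594,-.0299) mm [29.7   3.42] z 0.0256 F along e,n,z [ 0.24 -5.22] -8.1 yaw -26.96 M [-1.09  0.33 -0.35]
```

>>> step_arm([
  [[-0.115,-0.222,0],[0,0,0]],
  [[-0.115,-0.222,0],[0,0,0]],
  [[0,0,0],[0,0,0]],
  [[0.089,-0.046,0],[0,0,0]],
  [[0.089,-0.046,0],[0,0,0]],
  [[0.089,-0.046,0],[0,0,0]],
  [[0,0,0],[0,0,0]],
  [[0,0,0],[0,0,0]],
  [[0,0,0],[0,0,0]],
  [[0,0,0],[0,0,0]],
])

```text
clock: 13.25
tool_pos: [0.6225, -0.045, 0.0257]
eef_rot: [0.233, 0.973, 0.0, -0.0]
contact_force: [-2.0, 1.3, -7.9]
opening: 0.448
finger_force: 40.0
```

```bash
python3 st.py
```

```text
t 13.25 rel(0=TCP .594,-.0299) mm [32.26 -0.42] z 0.0257 F along e,n,z [-2.35  0.3 ] -7.9 yaw -26.9 M [0.4  0.14 0.07]
```

>>> step_arm([
  [[0.089,-0.046,0],[0,0,0]],
  [[0.089,-0.046,0],[0,0,0]],
  [[0.089,-0.046,0],[0,0,0]],
  [[0.089,-0.046,0],[0,0,0]],
  [[0.089,-0.046,0],[0,0,0]],
  [[0.089,-0.046,0],[0,0,0]],
  [[0.089,-0.046,0],[0,0,0]],
  [[0.089,-0.046,0],[0,0,0]],
  [[0,0,0],[0,0,0]],
  [[0,0,0],[0,0,0]],
])

```text
clock: 14.25
tool_pos: [0.6297, -0.0493, 0.0257]
eef_rot: [0.233, 0.973, -0.0, -0.0]
contact_force: [-1.6, 3.6, -8.4]
opening: 0.448
finger_force: 40.0
```

```bash
python3 st.py
```

```text
t 14.25 rel(0=TCP .594,-.0299) mm [40.65 -0.9 ] z 0.0257 F along e,n,z [-3.09  2.51] -8.36 yaw -26.93 M [0.67 0.33 0.16]
```

>>> step_arm([
  [[0.089,-0.046,0],[0,0,0]],
  [[0.089,-0.046,0],[0,0,0]],
  [[0.089,-0.046,0],[0,0,0]],
  [[0.089,-0.046,0],[0,0,0]],
  [[0.089,-0.046,0],[0,0,0]],
  [[0.089,-0.046,0],[0,0,0]],
  [[0.089,-0.046,0],[0,0,0]],
  [[0.089,-0.046,0],[0,0,0]],
  [[0,0,0],[0,0,0]],
  [[0,0,0],[0,0,0]],
])

```text
clock: 15.25
tool_pos: [0.6367, -0.0528, 0.0256]
eef_rot: [0.233, 0.973, -0.0, -0.0]
contact_force: [-3.9, 2.8, -8.5]
opening: 0.453
finger_force: 40.0
```

```bash
python3 st.py
```

```text
t 15.25 rel(0=TCP .594,-.0299) mm [48.44 -0.89] z 0.0256 F along e,n,z [-4.73  0.72] -8.54 yaw -26.92 M [0.71 0.65 0.15]
```

>>> step_arm([
  [[0.089,-0.046,0],[0,0,0]],
  [[0.089,-0.046,0],[0,0,0]],
  [[0.089,-0.046,0],[0,0,0]],
  [[0.089,-0.046,0],[0,0,0]],
  [[0.089,-0.046,0],[0,0,0]],
  [[0.089,-0.046,0],[0,0,0]],
  [[0.089,-0.046,0],[0,0,0]],
  [[0,0,0],[0,0,0]],
  [[0,0,0],[0,0,0]],
  [[0,0,0],[0,0,0]],
])

```text
clock: 16.25
tool_pos: [0.6428, -0.0577, 0.0256]
eef_rot: [0.234, 0.972, -0.001, -0.0]
contact_force: [-0.3, 0.2, -6.3]
opening: 0.452
finger_force: 40.0
```

```bash
python3 st.py
```

```text
t 16.25 rel(0=TCP .594,-.0299) mm [56.14 -2.39] z 0.0256 F along e,n,z [-0.42  0.06] -6.33 yaw -27.01 M [-0.07 -0.12 -0.04]
```

>>> step_arm([
  [[0,0,0],[0,0,0]],
  [[0,0,0],[0,0,0]],
  [[0.046,0.089,0],[0,0,0]],
  [[0.046,0.089,0],[0,0,0]],
  [[0,0,0],[0,0,0]],
  [[0,0,0],[0,0,0]],
  [[0,0,0],[0,0,0]],
  [[0,0,0],[0,0,0]],
  [[0,0,0],[0,0,0]],
  [[0,0,0],[0,0,0]],
])

```text
clock: 17.25
tool_pos: [0.6441, -0.0543, 0.0258]
eef_rot: [0.233, 0.973, 0.0, -0.0]
contact_force: [0.1, -0.1, -7.1]
opening: 0.448
finger_force: 40.0
```

```bash
python3 st.py; python3 - <<'E'
from h import *
snap("side","s3")
cv2.imwrite("pics/c4.png",cv2.resize(cv2.imread("pics/s3.png")[235:315,360:460],None,fx=6,fy=6,interpolation=cv2.INTER_CUBIC))
E
```

```text
t 17.25 rel(0=TCP .594,-.0299) mm [55.75  1.2 ] z 0.0258 F along e,n,z [ 0.18 -0.04] -7.08 yaw -26.92 M [-0.07 -0.1  -0.02]
```

View pics/c4.png

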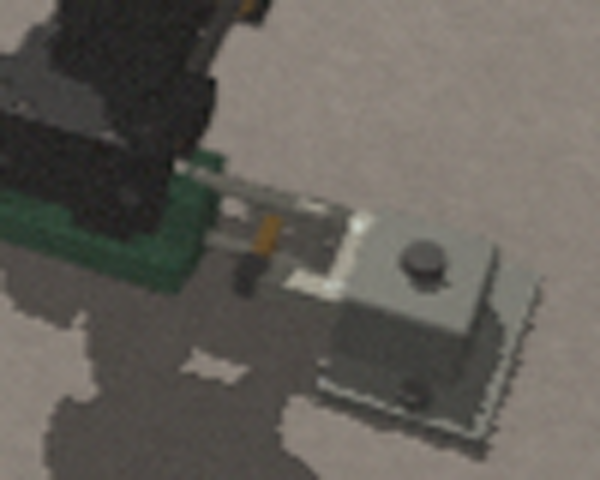

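The picture shows the brass gate shut again at (268,235), with the loop's end inside the U near the block. Force has dropped to zero. Next I'll draw the bar back gently toward the inside of the gate.

>>> step_arm([
  [[-0.035,-0.067,0],[0,0,0]],
  [[-0.035,-0.067,0],[0,0,0]],
  [[-0.089,0.046,0],[0,0,0]],
  [[-0.089,0.046,0],[0,0,0]],
  [[-0.089,0.046,0],[0,0,0]],
  [[-0.089,0.046,0],[0,0,0]],
  [[-0.089,0.046,0],[0,0,0]],
  [[-0.089,0.046,0],[0,0,0]],
  [[-0.089,0.046,0],[0,0,0]],
  [[0,0,0],[0,0,0]],
])

```text
clock: 18.3
tool_pos: [0.637, -0.0523, 0.0257]
eef_rot: [0.233, 0.973, 0.0, -0.0]
contact_force: [-0.3, -0.3, -6.8]
opening: 0.453
finger_force: 40.0
```

>>> step_arm([
  [[-0.089,0.046,0],[0,0,0]],
  [[-0.089,0.046,0],[0,0,0]],
  [[-0.089,0.046,0],[0,0,0]],
  [[0,0,0],[0,0,0]],
  [[0,0,0],[0,0,0]],
  [[0,0,0],[0,0,0]],
  [[0,0,0],[0,0,0]],
  [[0,0,0],[0,0,0]],
  [[0,0,0],[0,0,0]],
  [[0,0,0],[0,0,0]],
])

```text
clock: 19.3
tool_pos: [0.6346, -0.051, 0.0257]
eef_rot: [0.233, 0.973, 0.0, 0.0]
contact_force: [-0.8, -0.4, -7.5]
opening: 0.452
finger_force: 40.0
```

```bash
python3 st.py
```

```text
t 19.3 rel(0=TCP .594,-.0299) mm [45.73 -0.23] z 0.0257 F along e,n,z [-0.51 -0.66] -7.51 yaw -26.92 M [-0.05 -0.13 -0.01]
```

Contact is expected near 44.5, so I'll go in small steps now.

>>> step_arm([
  [[-0.089,0.046,0],[0,0,0]],
  [[0,0,0],[0,0,0]],
  [[-0.045,0.023,0],[0,0,0]],
  [[0,0,0],[0,0,0]],
  [[0,0,0],[0,0,0]],
  [[0,0,0],[0,0,0]],
  [[0,0,0],[0,0,0]],
  [[0,0,0],[0,0,0]],
  [[0,0,0],[0,0,0]],
  [[0,0,0],[0,0,0]],
])

```text
clock: 20.3
tool_pos: [0.6337, -0.0505, 0.0259]
eef_rot: [0.233, 0.973, 0.0, 0.001]
contact_force: [3.2, -1.9, -9.6]
opening: 0.45
finger_force: 40.0
```

```bash
python3 st.py
```

```text
t 20.3 rel(0=TCP .594,-.0299) mm [44.77 -0.2 ] z 0.0259 F along e,n,z [ 3.69 -0.2 ] -9.56 yaw -26.93 M [-0.45 -0.83 -0.03]
```

>>> step_arm([
  [[-0.035,0.018,0],[0,0,0]],
  [[-0.027,0.014,0],[0,0,0]],
  [[0,0,0],[0,0,0]],
  [[0,0,0],[0,0,0]],
  [[0,0,0],[0,0,0]],
  [[0,0,0],[0,0,0]],
  [[0,0,0],[0,0,0]],
  [[0,0,0],[0,0,0]],
  [[0,0,0],[0,0,0]],
  [[0,0,0],[0,0,0]],
])

```text
clock: 21.3
tool_pos: [0.6336, -0.0505, 0.0259]
eef_rot: [0.233, 0.972, 0.0, 0.001]
contact_force: [4.5, -3.5, -9.5]
opening: 0.45
finger_force: 40.0
```

```bash
python3 st.py
```

```text
t 21.3 rel(0=TCP .594,-.0299) mm [44.66 -0.21] z 0.0259 F along e,n,z [ 5.61 -1.09] -9.51 yaw -26.94 M [-0.61 -1.09  0.05]
```

>>> step_arm([
  [[-0.045,0.023,0],[0,0,0]],
  [[-0.045,0.023,0],[0,0,0]],
  [[-0.018,0.009,0],[0,0,0]],
  [[0,0,0],[0,0,0]],
  [[0,0,0],[0,0,0]],
  [[0,0,0],[0,0,0]],
  [[0,0,0],[0,0,0]],
  [[0,0,0],[0,0,0]],
  [[0,0,0],[0,0,0]],
  [[0,0,0],[0,0,0]],
])

```text
clock: 22.3
tool_pos: [0.6336, -0.0505, 0.026]
eef_rot: [0.233, 0.972, 0.0, 0.002]
contact_force: [7.1, -3.5, -10.9]
opening: 0.446
finger_force: 40.0
```

```bash
python3 st.py
```

```text
t 22.3 rel(0=TCP .594,-.0299) mm [44.59 -0.21] z 0.026 F along e,n,z [7.92 0.12] -10.92 yaw -26.96 M [-0.7  -1.44  0.01]
```

>>> step_arm([
  [[-0.045,0.023,0],[0,0,0]],
  [[-0.045,0.023,0],[0,0,0]],
  [[-0.045,0.023,0],[0,0,0]],
  [[0,0,0],[0,0,0]],
  [[0,0,0],[0,0,0]],
  [[0,0,0],[0,0,0]],
  [[0,0,0],[0,0,0]],
  [[0,0,0],[0,0,0]],
  [[0,0,0],[0,0,0]],
  [[0,0,0],[0,0,0]],
])

```text
clock: 23.3
tool_pos: [0.6335, -0.0504, 0.0261]
eef_rot: [0.233, 0.972, 0.0, 0.003]
contact_force: [9.5, -5.1, -13.5]
opening: 0.45
finger_force: 40.0
```

```bash
python3 st.py
```

```text
t 23.3 rel(0=TCP .594,-.0299) mm [44.5  -0.16] z 0.0261 F along e,n,z [10.77 -0.16] -13.55 yaw -26.98 M [-0.92 -1.78  0.02]
```

>>> step_arm([
  [[-0.018,0.009,-0.03],[0,0,0]],
  [[-0.018,0.009,-0.03],[0,0,0]],
  [[0,0,0],[0,0,0]],
  [[0,0,0],[0,0,0]],
  [[0,0,0],[0,0,0]],
  [[0,0,0],[0,0,0]],
  [[0,0,0],[0,0,0]],
  [[0,0,0],[0,0,0]],
  [[0,0,0],[0,0,0]],
  [[0,0,0],[0,0,0]],
])

```text
clock: 24.3
tool_pos: [0.6335, -0.0503, 0.0258]
eef_rot: [0.233, 0.972, 0.0, 0.004]
contact_force: [9.8, -4.7, -11.1]
opening: 0.453
finger_force: 40.0
```

```bash
python3 st.py
```

```text
t 24.3 rel(0=TCP .594,-.0299) mm [44.46 -0.14] z 0.0258 F along e,n,z [10.83  0.32] -11.09 yaw -26.99 M [-0.99 -1.84  0.  ]
```

>>> step_arm([
  [[0,0,0],[0,0,0]],
  [[0,0,0],[0,0,0]],
  [[0,0,0],[0,0,0]],
  [[0,0,0],[0,0,0]],
  [[0,0,0],[0,0,0]],
  [[0,0,0],[0,0,0]],
  [[0,0,0],[0,0,0]],
  [[0,0,0],[0,0,0]],
  [[0,0,0],[0,0,0]],
  [[0,0,0],[0,0,0]],
])

```text
clock: 25.3
tool_pos: [0.6335, -0.0503, 0.0258]
eef_rot: [0.233, 0.972, 0.0, 0.004]
contact_force: [8.6, -5.4, -11.7]
opening: 0.449
finger_force: 40.0
```

```bash
python3 st.py
```

```text
t 25.3 rel(0=TCP .594,-.0299) mm [44.44 -0.12] z 0.0258 F along e,n,z [10.15 -0.88] -11.69 yaw -26.99 M [-0.98 -1.87 -0.03]
```

>>> step_arm([
  [[-0.027,0.014,-0.02],[0,0,0]],
  [[-0.022,0.011,0],[0,0,0]],
  [[0,0,0],[0,0,0]],
  [[0,0,0],[0,0,0]],
  [[0,0,0],[0,0,0]],
  [[0,0,0],[0,0,0]],
  [[0,0,0],[0,0,0]],
  [[0,0,0],[0,0,0]],
  [[0,0,0],[0,0,0]],
  [[0,0,0],[0,0,0]],
])

```text
clock: 26.3
tool_pos: [0.6335, -0.0503, 0.0258]
eef_rot: [0.233, 0.972, 0.0, 0.004]
contact_force: [9.9, -5.8, -12.3]
opening: 0.452
finger_force: 40.0
```

```bash
python3 st.py
```

```text
t 26.3 rel(0=TCP .594,-.0299) mm [44.42 -0.13] z 0.0258 F along e,n,z [11.43 -0.64] -12.26 yaw -27.0 M [-1.03 -2.07  0.01]
```

>>> step_arm([
  [[0,0,0],[0,0,0]],
  [[0,0,0],[0,0,0]],
  [[0,0,0],[0,0,0]],
  [[0,0,0],[0,0,0]],
  [[0,0,0],[0,0,0]],
  [[0,0,0],[0,0,0]],
  [[0,0,0],[0,0,0]],
  [[0,0,0],[0,0,0]],
  [[0,0,0],[0,0,0]],
  [[0,0,0],[0,0,0]],
])

```text
clock: 27.3
tool_pos: [0.6335, -0.0504, 0.0258]
eef_rot: [0.233, 0.972, 0.0, 0.004]
contact_force: [9.1, -4.6, -10.7]
opening: 0.452
finger_force: 40.0
```

```bash
python3 st.py
```

```text
t 27.3 rel(0=TCP .594,-.0299) mm [44.44 -0.15] z 0.0258 F along e,n,z [10.22  0.06] -10.7 yaw -27.0 M [-1.02 -2.    0.02]
```

>>> step_arm([
  [[-0.027,0.014,-0.02],[0,0,0]],
  [[-0.018,0.009,0],[0,0,0]],
  [[0,0,0],[0,0,0]],
  [[0,0,0],[0,0,0]],
  [[0,0,0],[0,0,0]],
  [[0,0,0],[0,0,0]],
  [[0,0,0],[0,0,0]],
  [[0,0,0],[0,0,0]],
  [[0,0,0],[0,0,0]],
  [[0,0,0],[0,0,0]],
])

```text
clock: 28.3
tool_pos: [0.6334, -0.0503, 0.0257]
eef_rot: [0.234, 0.972, 0.0, 0.005]
contact_force: [10.2, -5.0, -12.3]
opening: 0.451
finger_force: 40.0
```

```bash
python3 st.py
```

```text
t 28.3 rel(0=TCP .594,-.0299) mm [44.38 -0.12] z 0.0257 F along e,n,z [11.4   0.19] -12.34 yaw -27.01 M [-1.14 -2.17 -0.02]
```

>>> step_arm([
  [[0,0,0],[0,0,0]],
  [[0,0,0],[0,0,0]],
  [[0,0,0],[0,0,0]],
  [[0,0,0],[0,0,0]],
  [[0,0,0],[0,0,0]],
  [[0,0,0],[0,0,0]],
  [[0,0,0],[0,0,0]],
  [[0,0,0],[0,0,0]],
  [[0,0,0],[0,0,0]],
  [[0,0,0],[0,0,0]],
])

```text
clock: 29.3
tool_pos: [0.6334, -0.0503, 0.0257]
eef_rot: [0.233, 0.972, 0.0, 0.005]
contact_force: [11.4, -5.2, -11.0]
opening: 0.448
finger_force: 40.0
```

```bash
python3 st.py
```

```text
t 29.3 rel(0=TCP .594,-.0299) mm [44.38 -0.11] z 0.0257 F along e,n,z [12.48  0.57] -11.01 yaw -27.01 M [-1.09 -2.12 -0.05]
```

>>> step_arm([
  [[0.089,-0.046,0],[0,0,0]],
  [[0.089,-0.046,0],[0,0,0]],
  [[0.089,-0.046,0],[0,0,0]],
  [[0.089,-0.046,0],[0,0,0]],
  [[0.089,-0.046,0],[0,0,0]],
  [[0.089,-0.046,0],[0,0,0]],
  [[0.089,-0.046,0],[0,0,0]],
  [[0.089,-0.046,0],[0,0,0]],
  [[0.089,-0.046,0],[0,0,0]],
  [[0,0,0],[0,0,0]],
])

```text
clock: 30.3
tool_pos: [0.6362, -0.0519, 0.0243]
eef_rot: [0.233, 0.973, 0.0, -0.001]
contact_force: [0.4, -0.8, -7.8]
opening: 0.452
finger_force: 40.0
```

```bash
python3 st.py
```

```text
t 30.3 rel(0=TCP .594,-.0299) mm [47.58 -0.31] z 0.0243 F along e,n,z [ 0.71 -0.52] -7.81 yaw -26.91 M [-0.09 -0.12 -0.  ]
```

>>> step_arm([
  [[0.089,-0.046,0],[0,0,0]],
  [[0.089,-0.046,0],[0,0,0]],
  [[0.089,-0.046,0],[0,0,0]],
  [[0,0,-0.05],[0,0,0]],
  [[0,0,-0.05],[0,0,0]],
  [[0,0,0],[0,0,0]],
  [[0,0,0],[0,0,0]],
  [[0,0,0],[0,0,0]],
  [[0,0,0],[0,0,0]],
  [[0,0,0],[0,0,0]],
])

```text
clock: 31.3
tool_pos: [0.6398, -0.0537, 0.0239]
eef_rot: [0.233, 0.973, 0.0, 0.0]
contact_force: [1.0, -1.1, -3.9]
opening: 0.451
finger_force: 40.0
```

```bash
python3 st.py
```

```text
t 31.3 rel(0=TCP .594,-.0299) mm [51.57 -0.26] z 0.0239 F along e,n,z [ 1.4  -0.57] -3.88 yaw -26.92 M [-0.08 -0.09  0.  ]
```

Touching down; I'll lower a touch more, then let go with a gentle release.

>>> step_arm([
  [[0,0,-0.05],[0,0,0]],
  [[0,0,0],[0,0,0]],
  [[0,0,0],[0,0,0]],
  [[0,0,0],[0,0,0]],
  [[0,0,0],[0,0,0]],
  [[0,0,0],[0,0,0]],
  [[0,0,0],[0,0,0]],
  [[0,0,0],[0,0,0]],
  [[0,0,0],[0,0,0]],
  [[0,0,0],[0,0,0]],
])

```text
clock: 32.3
tool_pos: [0.6397, -0.0538, 0.0239]
eef_rot: [0.233, 0.973, -0.0, 0.0]
contact_force: [-2.3, -1.5, 6.2]
opening: 0.449
finger_force: 40.0
```

>>> step_arm([
  [[0,0,0],[0,0,0]],
  [[0,0,0],[0,0,0]],
  [[0,0,0],[0,0,0]],
  [[0,0,0],[0,0,0]],
  [[0,0,0],[0,0,0]],
  [[0,0,0],[0,0,0]],
  [[0,0,0],[0,0,0]],
  [[0,0,0],[0,0,0]],
  [[0,0,0],[0,0,0]],
  [[0,0,0],[0,0,0]],
], fingers=0.8)

```text
clock: 33.3
tool_pos: [0.6396, -0.0536, 0.0232]
eef_rot: [0.233, 0.973, 0.0, 0.0]
contact_force: [0.0, 0.3, -0.1]
opening: 0.796
finger_force: 0.0
```

>>> step_arm([
  [[0,0,0.5],[0,0,0]],
  [[0,0,1],[0,0,0]],
  [[0,0,1.5],[0,0,0]],
  [[0,0,2],[0,0,0]],
  [[0,0,2],[0,0,0]],
  [[0,0,2],[0,0,0]],
  [[0,0,2],[0,0,0]],
  [[0,0,2],[0,0,0]],
  [[0,0,2],[0,0,0]],
  [[0,0,1],[0,0,0]],
])

```text
clock: 34.3
tool_pos: [0.6407, -0.0536, 0.1865]
eef_rot: [0.233, 0.973, 0.0, 0.002]
contact_force: [-0.4, -0.8, -0.7]
opening: 0.8
finger_force: 0.0
```

>>> step_arm([
  [[-1,3,0],[0,0,0]],
  [[-1,3,0],[0,0,0]],
  [[-1,3,0],[0,0,0]],
  [[-1,3,0],[0,0,0]],
  [[-1,3,0],[0,0,0]],
  [[-1,3,0],[0,0,0]],
  [[-1,3,0],[0,0,0]],
  [[-1,3,0],[0,0,0]],
  [[-1,3,0],[0,0,0]],
  [[-1,3,0],[0,0,0]],
])

```text
clock: 35.3
tool_pos: [0.539, 0.2475, 0.1838]
eef_rot: [0.233, 0.973, 0.0, 0.0]
contact_force: [0.4, -0.0, 0.8]
opening: 0.798
finger_force: 0.0
```

```bash
python3 - <<'E'
from h import *
snap("side","s5"); snap("top","t5")
b=cv2.resize(cv2.imread("pics/s5.png")[215:315,330:460],None,fx=3.5,fy=3.5,interpolation=cv2.INTER_CUBIC)
a=cv2.resize(cv2.imread("pics/t5.png")[120:230,330:405],None,fx=4.4,fy=4.4,interpolation=cv2.INTER_CUBIC)
o=np.zeros((490,800,3),np.uint8);o[:b.shape[0],:b.shape[1]]=b;o[:a.shape[0],460:460+a.shape[1]]=a;cv2.imwrite("pics/c5.png",o)
E
```

```text
(no output)
```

View pics/c5.png

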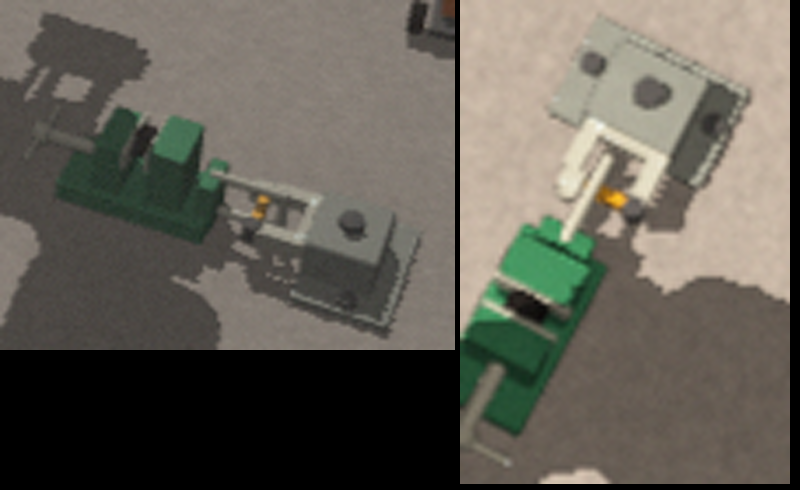

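The vise stands upright with its loop inside the U: the bar end is at (608,160) in the top crop. The brass gate is shut at (612,198), passing through the loop behind the bar. The gripper is well clear, so I'm handing the job in.

```bash
python3 -c "
from plant import r
print(r.finish_job())"
```

```text
the job is handed in; nothing more can be done
None
```

The vise is clipped into the hook with the gate shut behind its bar, was pull-tested at about 12 N (highest reading against the hook 12.5 N), and was left standing on the bench, released; I handed the job in at about 35 s, and no verdict came back.

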